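# Lay out the music box parts for reassembly

### The job

Lay out the loose parts for reassembly on the three cork rests: the copper drive wheel flat in the middle of the rest between the music box and the wing, the brass key lying flat in the middle of the rest behind the music box, and the steel spring barrel upright in the middle of the rest in front of the wing. Once the drive wheel is in place, stand the small toothed pinion on top of it, centred on its hub. Behind means farther from the robot, in front means nearer to it.

Things in the scene. Friction and masses are not known exactly. Their poses are not given: they have to be found in the camera images.
- drive_wheel: loose copper drive wheel lying flat: a disc 52 mm across and 14 mm thick with a ring of eight small dark dimples on its top, and a flat raised hub 34 mm across in the middle, its top 18 mm above the underside. About 0.12 kg. Origin at the centre of the underside, z up along the wheel's axis.
- pinion: loose small steel pinion (toothed cylinder) standing upright, 26 mm across over the teeth, 18 mm tall, flat top with a small dark bore. About 0.05 kg. Origin at the centre of the underside, z up along its axis.
- barrel: loose steel spring barrel standing upright: a smooth drum 40 mm across and 28 mm tall with two dark bands, and an 8 mm square arbor stub 6 mm high on top (34 mm in all). About 0.15 kg. Origin at the centre of the underside, z up along its axis.
- key: loose polished brass winding key lying flat, 60 mm long. Origin at mid-length, at the height of the underside; x runs along the key from bow to shank tip, z up. The two-lobed bow reaches from x = -30 to -6 mm, 40 mm wide (y) and 7 mm thick; the square shank, 9 mm wide and 9 mm high, reaches from x = -6 to +30 mm: grip it across y near x = +10 mm. About 0.05 kg.
- music_box: black-lacquered music box mechanism with a brass pinned cylinder and a steel comb, fixed to the bench, 60 (x) by 70 (y) by 34 mm high. Origin at the centre of its underside; its x points roughly away from the robot.
- wing: sky-blue tin airplane wing half with a small roundel, lying flat and fixed to the bench, 55 (x, chord) by 105 (y, span) by 9 mm high. Origin at the centre of its underside; its x points roughly away from the robot. It lies on the other side (left or right) from the music box.
- rest_mid: fixed square cork tile, 76 x 76 x 4 mm, one of three alike that differ only in where they lie; this one lies between the music box and the wing. Origin at the centre of its underside, z up; its top is 4 mm above the bench.
- rest_box: fixed square cork tile, 76 x 76 x 4 mm, one of three alike that differ only in where they lie; this one lies about 104 mm behind the music box (beyond it, farther from the robot). Origin at the centre of its underside, z up; its top is 4 mm above the bench.
- rest_wing: fixed square cork tile, 76 x 76 x 4 mm, one of three alike that differ only in where they lie; this one lies about 104 mm in front of the wing (on its side nearer the robot). Origin at the centre of its underside, z up; its top is 4 mm above the bench.

How it is judged:
By the outcome, as a careful person would: the job done as asked, in the order asked, and still so for the second after the job is handed in, with the robot touching nothing.
It also fails if it takes over 96 s, if anything falls off the work surface, if the arm or the gripper's body presses on something with over 40 N, if the wrist force passes 120 N, or if a joint passes its speed limit or range.

### The arm

A 6-joint arm with a two-finger parallel gripper is mounted at the origin on the work surface. World frame = base frame: x ahead of the robot, y to its left, z up, the work surface at z = 0. Lengths are in mm, angles in rad, forces in N, time in s.
With the tool pointing down it reaches from about 350 to 775 mm from the base axis. Payload 7.3 kg.
Tool frame: the origin (TCP) lies between the finger pads; the fingertips stand 14 mm ahead of it and the grasp point (between the pads) lies 5 mm behind it; z points along the fingers, y is the line along which they close (so a half turn about z gives the same grasp; the last joint's range is limited). The gripper opens to 92 mm and grips with 3 to 60 N. Pads are 19 mm wide; open, the fingers measure 130 mm over their backs; the gripper's body (75 mm by 190 mm) begins 47 mm behind the grasp point.
Start: joints at [1.004, 0.342, 1.524, -0, 1.275, -0.146], TCP at [214.446, 479.227, 216.041] pointing down, gripper open.
Joint ranges: [-2.53, 2.53], [-0.77, 2.02], [0.04, 2.7], [-1, 4.14], [0.28, 2.66], [-3.11, 3.11]. Speed limits (rad/s): [2.57, 2.57, 3.14, 3.14, 3.14, 3.14].

### API

Orientations are given as [roll, pitch, yaw] about the fixed x, y, z axes, in that order (R = Rz(yaw) Ry(pitch) Rx(roll)).
In Python, from plant import get_obs, cams, close_job gives the robot as it stands. The module is installed in compiled form; this text tells all that it offers.
- The arm moves only by the shell command python3 -m creep 'ROWS'. ROWS is JSON, a list of rows, each an object of numbers: "hand": the opening, from 0 (shut) to 1 (fully open); "tx", "ty", "tz": the shift along the tool's x, y, z in m; "spin": the turn about the tool's z in degrees. In form: [{"hand": .., "tx": .., "ty": .., "tz": .., "spin": ..}, ...]. A call has 1 to 5 rows; each row shifts and turns the commanded pose from where the row before left it, along the tool's axes as they then stand; what a row does not reach is not made up. A row lasts 1/8 s, in which the tool goes at most 62.5 mm and 10.7 degrees, less where a joint would pass 70% of its speed; a pose out of reach is approached as far as the arm can. A call is refused whole if a number of a shift passes 0.0625 or a number of a turn 10.7, either way. A call with a gripper value outside its range is refused whole. The fingers move at their own pace and stop on an object; the grip force is fixed at half the most. Time passes only in rows, so rows that do not move let the fingers close. It gives the time, the measured TCP pose, the force, the opening and the grip force at its end, in the units of the state.
- get_obs(): the state, without advancing time (a new reading comes with each control period).
- cams.capture(name): name is "side" or "top" or "wrist"; returns a dict with "color" (420x560x3 uint8, red, green, blue), "K" (3x3 intrinsics, pixels), "k1" (the pictures are not rectified: a ray, as slopes to the right and down, at radius r is drawn at 1 + k1 r^2 times it, then the intrinsics apply), "R" (3x3) and "t" (3): a world point X has camera coordinates R X + t. Camera axes: x right, y down, z forward; pixel columns grow to the right and rows downward; lengths in mm; the calibration is good to about 2 mm. A picture is of the moment at which its call begins. There is no depth.
- close_job(): hands the job in; it is judged then, once.
The state is a dict: "time": time; "joint_positions": joint angles; "dq": joint speeds; "tau": joint torques, N m; "tool_pos": TCP position; "tcp_rot": TCP orientation; "contact_force": force on the tool from outside, world axes, zero at the start; "moment": the same for the moment, N m; "grip_width": finger opening in mm; "finger_force": force on a finger pad.
Only numpy, scipy, OpenCV 4.12 (cv2) and the standard library are available. Lean on these libraries where they do the work, as an engineer would, in place of code of your own. Each camera call takes 0.05 s, during which the arm holds its last target. There are 200 camera calls.

## Working session

There is one attempt and no reset: what is moved stays moved. The work goes in short steps, Python scripts to look and compute and a shell command to move; the robot and the scene stay as the last step left them, time stands still between calls to the robot, and variables do not carry over. Pictures are saved under pics/ and viewed, at most 14 in all, crops included, and the job is handed in when it is done.

```bash
mkdir -p pics
cat > h.py <<'E'
import numpy as np, cv2
from plant import get_obs, cams
def cap(n,f):
    c=cams.capture(n); cv2.imwrite('pics/'+f+'.png',c['color'][:,:,::-1]); np.savez('pics/'+f+'.npz',**{k:c[k] for k in('color','K','k1','R','t')}); return c
def load(f): return dict(np.load('pics/'+f+'.npz'))
def ray(c,u,v):
    K=c['K'];d=np.array([c['k1'],0,0,0,0],float)
    d[0]=float(c['k1']);d=np.array([float(c['k1']),0,0,0,0])
    p=cv2.undistortPoints(np.array([[[u,v]]],float),K,d)[0,0]
    R=c['R'];return -R.T@c['t'],R.T@np.array([p[0],p[1],1])
def onz(c,u,v,z):
    o,d=ray(c,u,v);return o+d*(z-o[2])/d[2]
def proj(c,X):
    return cv2.projectPoints(np.array([X],float),cv2.Rodrigues(c['R'])[0],np.array(c['t'],float),c['K'],np.array([float(c['k1']),0,0,0,0]))[0][0,0]
E
python3 - <<'E'
from h import *
o=get_obs();print({k:np.round(v,3) for k,v in o.items()})
for n in('top','side','wrist'):
    c=cap(n,n+'0');print(n,(-c['R'].T@c['t']).round(),c['R'].round(2).tolist(),c['K'][0,0],c['k1'])
E
```

```text
{'time': np.float64(0.0), 'joint_positions': array([ 1.004,  0.343,  1.525, -0.   ,  1.275, -0.146]), 'dq': array([ 0.002, -0.002, -0.001,  0.001,  0.001,  0.001]), 'tau': array([-1.0000e-03, -4.3125e+01, -2.4421e+01,  7.2000e-02,  5.6000e-02,
       -0.0000e+00]), 'tool_pos': array([214.205, 478.842, 215.34 ]), 'tcp_rot': array([-3.14 , -0.   ,  2.721]), 'contact_force': array([-0.093,  0.319, -0.666]), 'moment': array([-0.039, -0.023,  0.06 ]), 'finger_force': np.float64(0.0), 'grip_width': np.float64(91.976)}
top [446.  -8. 846.] [[-0.03, -1.0, -0.03], [-0.99, 0.03, -0.11], [0.11, 0.03, -0.99]] 406.24735104470625 -0.09264236739817557
side [ 528. -782.  534.] [[1.0, -0.03, -0.01], [-0.02, -0.53, -0.85], [0.02, 0.85, -0.53]] 451.42669665536016 -0.0539871713116338
wrist [144. 509. 384.] [[0.41, 0.91, -0.0], [0.88, -0.39, 0.28], [0.26, -0.12, -0.96]] 369.8036076751247 0.00645840590345242
```

View pics/top0.png

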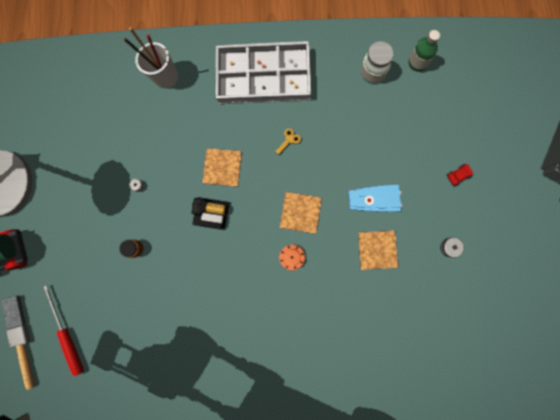

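View pics/side0.png

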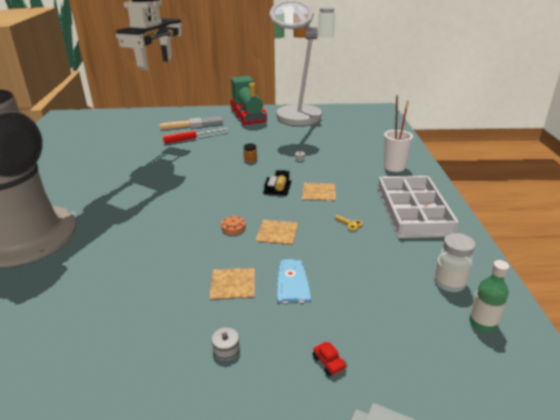

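The top view shows the wheel at (292,257), key at (288,141), barrel at (453,247) and pinion at (136,185). The rests are at (301,212) mid, (222,167) box and (378,250) wing. The side view agrees: wheel (233,225), barrel (226,342), pinion (300,156), key (349,222).

```bash
cat >> h.py <<'E'
def blob(c,lo,hi,box,z,show=True):
    hsv=cv2.cvtColor(np.ascontiguousarray(c['color']),cv2.COLOR_RGB2HSV)
    m=cv2.inRange(hsv,np.array(lo),np.array(hi)); x0,y0,x1,y1=box
    mm=np.zeros_like(m);mm[y0:y1,x0:x1]=m[y0:y1,x0:x1]
    cs=cv2.findContours(mm,cv2.RETR_EXTERNAL,cv2.CHAIN_APPROX_NONE)[0]
    k=max(cs,key=cv2.contourArea)[:,0].astype(float)
    P=np.array([onz(c,u,v,z)[:2] for u,v in k]).astype(np.float32)
    r=cv2.minAreaRect(P);M=cv2.moments(P.reshape(-1,1,2))
    return dict(px=k.mean(0).round(1),rect=np.round(r[0],1),size=np.round(r[1],1),ang=round(r[2],1),cen=np.round([M['m10']/M['m00'],M['m01']/M['m00']],1),circ=np.round(cv2.minEnclosingCircle(P)[0]+(cv2.minEnclosingCircle(P)[1],),1),P=P)
E
python3 - <<'E'
from h import *
T=load('top0');S=load('side0')
def p(n,b): print(n,{k:v.tolist() if hasattr(v,'tolist') else v for k,v in b.items() if k!='P'})
cork=([8,90,110],[22,255,255])
for n,b,bs in(('mid',(275,185,330,240),(250,212,305,250)),('box',(195,140,248,192),(298,178,342,205)),('wing',(350,225,405,275),(203,262,262,305))):
    p(n+'T',blob(T,*cork,b,4));p(n+'S',blob(S,*cork,bs,4))
p('wheelT',blob(T,[0,110,90],[15,255,255],(272,240,312,278),14)); p('wheelS',blob(S,[0,110,60],[15,255,255],(212,208,252,240),10))
p('keyT',blob(T,[15,90,70],[35,255,255],(265,120,310,160),6));p('keyS',blob(S,[15,90,70],[35,255,255],(328,208,370,236),6))
p('barT',blob(T,[0,0,95],[180,60,255],(435,230,475,265),28));p('barS',blob(S,[0,0,95],[180,60,255],(205,320,248,362),14))
p('pinT',blob(T,[0,0,95],[180,60,255],(122,172,150,198),18));p('pinS',blob(S,[0,0,95],[180,60,255],(290,147,310,165),9))
a=cv2.resize(T['color'][120:280,110:480],None,fx=2.1,fy=2.1,interpolation=2)
cv2.imwrite('pics/crop0.png',a[:,:,::-1])
E
```

```text
midT {'px': [300.2, 212.3], 'rect': [535.6, -12.3], 'size': [76.6, 76.5], 'ang': 79.1, 'cen': [535.7, -12.1], 'circ': [535.6, -11.3, 51.7]}
midS {'px': [277.1, 232.0], 'rect': [534.3, -17.8], 'size': [77.4, 74.8], 'ang': 79.0, 'cen': [534.1, -17.9], 'circ': [534.7, -16.8, 51.1]}
boxT {'px': [221.8, 167.0], 'rect': [637.8, 152.3], 'size': [76.6, 76.6], 'ang': 82.6, 'cen': [637.9, 152.2], 'circ': [637.6, 151.9, 51.7]}
boxS {'px': [318.4, 191.7], 'rect': [635.3, 144.9], 'size': [77.8, 73.4], 'ang': 82.8, 'cen': [635.6, 145.2], 'circ': [634.7, 144.4, 51.1]}
wingT {'px': [377.6, 249.8], 'rect': [453.4, -169.0], 'size': [76.3, 76.6], 'ang': 1.8, 'cen': [453.2, -168.9], 'circ': [452.5, -168.8, 52.2]}
wingS {'px': [232.2, 283.7], 'rect': [452.1, -173.5], 'size': [73.7, 77.2], 'ang': 1.5, 'cen': [452.4, -173.8], 'circ': [452.4, -174.0, 51.4]}
wheelT {'px': [291.9, 257.0], 'rect': [443.5, 8.7], 'size': [51.0, 48.7], 'ang': 88.5, 'cen': [443.5, 8.1], 'circ': [443.5, 8.1, 26.4]}
wheelS {'px': [232.8, 225.3], 'rect': [442.8, 0.0], 'size': [46.3, 64.7], 'ang': 2.5, 'cen': [442.9, 0.8], 'circ': [44
[... 151 characters left out ...]
}
keyS {'px': [348.5, 222.5], 'rect': [680.0, 2.9], 'size': [43.7, 59.6], 'ang': 60.8, 'cen': [687.2, 3.7], 'circ': [678.5, 5.3, 33.8]}
barT {'px': [457.2, 246.8], 'rect': [453.1, -320.7], 'size': [82.2, 68.5], 'ang': 87.8, 'cen': [453.5, -316.5], 'circ': [453.1, -320.7, 53.5]}
barS {'px': [226.4, 341.8], 'rect': [451.0, -312.9], 'size': [66.0, 84.4], 'ang': 2.1, 'cen': [452.0, -309.3], 'circ': [451.0, -312.9, 53.6]}
pinT {'px': [139.1, 184.1], 'rect': [603.9, 326.9], 'size': [45.6, 53.9], 'ang': 88.0, 'cen': [603.6, 325.8], 'circ': [603.8, 326.4, 35.0]}
pinS {'px': [299.6, 158.6], 'rect': [601.6, 325.9], 'size': [87.9, 51.7], 'ang': 87.3, 'cen': [601.5, 318.3], 'circ': [600.6, 322.6, 47.6]}
```

View pics/crop0.png

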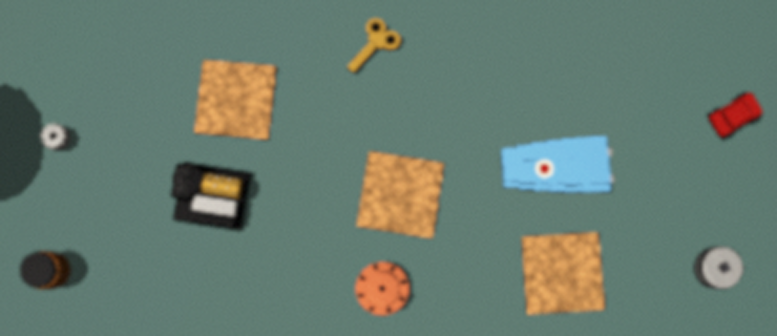

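The crop shows the wheel, key, barrel and pinion clearly; the two views differ by about 6 mm in y. I'll settle that with the wrist camera, so I square the tool to the world axes and go over the wheel.

```bash
python3 -m creep '[{"spin":-10.7},{"spin":-10.7},{"spin":-2.7},{"tx":-0.025,"ty":-0.05},{"tx":-0.025,"ty":-0.05}]'
python3 -m creep '[{"tx":-0.025,"ty":-0.05},{"tx":-0.025,"ty":-0.05},{"tx":-0.025,"ty":-0.05},{"tx":-0.025,"ty":-0.05},{"tx":-0.025,"ty":-0.05}]'
python3 -m creep '[{"tx":-0.025,"ty":-0.05},{"tx":-0.025,"ty":-0.05},{"ty":-0.025},{},{}]'
python3 - <<'E'
from h import *
o=get_obs();print(o['time'],o['tool_pos'],o['tcp_rot'],o['joint_positions'])
c=cap('wrist','w1');print(-c['R'].T@c['t'])
E
```

```text
0.15 [214.2672277  478.95134517 215.51989119] [-3.14048169e+00 -1.56119905e-04  2.72079985e+00] [ 1.00401044e+00  3.42547637e-01  1.52477620e+00 -7.48251678e-06
  1.27539067e+00 -1.45990987e-01]
[144.07626383 509.41883136 383.80779005]invalid input at $[0]: expected keys hand, tx, ty, tz, spin
invalid input at $[0]: expected keys hand, tx, ty, tz, spin
invalid input at $[0]: expected keys hand, tx, ty, tz, spin
```

View pics/w1.png

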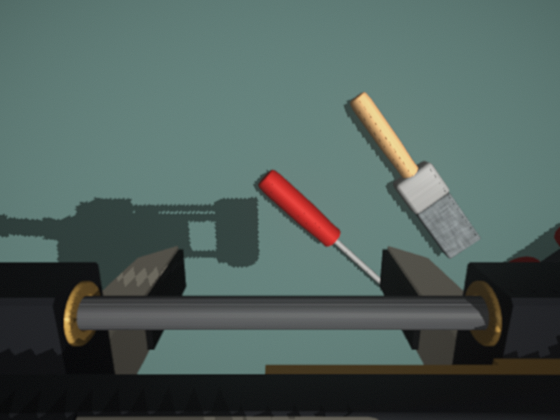

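All five keys are required in each row. From this height the ground point under the TCP sits near row 180 in the wrist view, above the fingers, so it is unobstructed.

```bash
python3 -m creep '[{"hand":1,"tx":0,"ty":0,"tz":0,"spin":-10.7},{"hand":1,"tx":0,"ty":0,"tz":0,"spin":-10.7},{"hand":1,"tx":0,"ty":0,"tz":0,"spin":-2.7},{"hand":1,"tx":-0.025,"ty":-0.05,"tz":0,"spin":0},{"hand":1,"tx":-0.025,"ty":-0.05,"tz":0,"spin":0}]'
python3 -m creep '[{"hand":1,"tx":-0.025,"ty":-0.05,"tz":0,"spin":0},{"hand":1,"tx":-0.025,"ty":-0.05,"tz":0,"spin":0},{"hand":1,"tx":-0.025,"ty":-0.05,"tz":0,"spin":0},{"hand":1,"tx":-0.025,"ty":-0.05,"tz":0,"spin":0},{"hand":1,"tx":-0.025,"ty":-0.05,"tz":0,"spin":0}]'
python3 -m creep '[{"hand":1,"tx":-0.025,"ty":-0.05,"tz":0,"spin":0},{"hand":1,"tx":-0.025,"ty":-0.05,"tz":0,"spin":0},{"hand":1,"tx":0,"ty":-0.025,"tz":0,"spin":0},{"hand":1,"tx":0,"ty":0,"tz":0,"spin":0},{"hand":1,"tx":0,"ty":0,"tz":0,"spin":0}]'
python3 - <<'E'
from h import *
o=get_obs();print(o['time'],o['tool_pos'],o['tcp_rot'],o['joint_positions'])
c=cap('wrist','w2');print(-c['R'].T@c['t'])
E
```

```text
time: 0.82
tool_pos: [264.6, 378.1, 215.6]
tcp_rot: [-3.141, -0.0, -3.14]
contact_force: [0.2, -1.0, -0.2]
grip_width: 91.7
finger_force: 0.0
time: 1.45
tool_pos: [389.9, 127.5, 216.1]
tcp_rot: [3.141, 0.001, 3.141]
contact_force: [0.6, 0.6, 0.1]
grip_width: 91.8
finger_force: 0.0
time: 2.08
tool_pos: [439.1, 4.8, 216.0]
tcp_rot: [3.141, -0.0, 3.141]
contact_force: [0.3, 0.5, -0.8]
grip_width: 91.5
finger_force: 0.0
2.075 [439.09490891   4.84034253 215.95493892] [ 3.14102531e+00 -2.74156040e-04  3.14137207e+00] [-1.64242179e-01  1.84497438e-01  1.74196806e+00  5.49268037e-04
  1.21549032e+00 -1.73500901e+00]
[362.13017539   3.61183121 384.25028845]
```

View pics/w2.png

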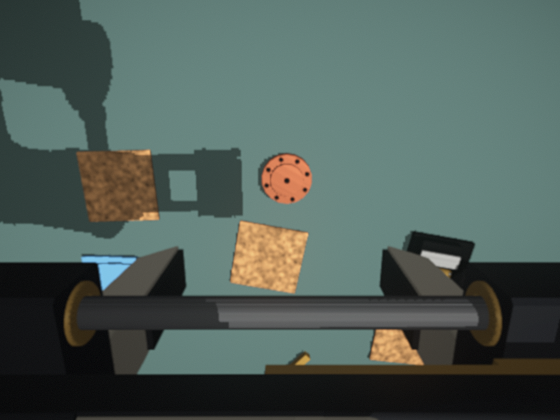

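The wrist view shows the wheel at (287,179), rest_mid at (269,257) and rest_wing at (118,186). Measuring.

Run:
```python
from h import *
W=load('w2')
def p(n,b): print(n,{k:v.tolist() if hasattr(v,'tolist') else v for k,v in b.items() if k!='P'})
p('wheel',blob(W,[0,100,60],[20,255,255],(255,145,320,212),14))
p('mid',blob(W,[5,80,60],[25,255,255],(222,215,315,295),4))
p('wing',blob(W,[5,80,30],[25,255,255],(70,140,165,228),4))
print(onz(W,286.5,180.5,18))
```

```text
wheel {'px': [286.0, 178.1], 'rect': [442.5, 7.9], 'size': [51.1, 51.1], 'ang': 63.5, 'cen': [442.5, 7.8], 'circ': [442.5, 7.7, 26.0]}
mid {'px': [267.7, 256.4], 'rect': [534.8, -12.4], 'size': [76.1, 76.4], 'ang': 79.1, 'cen': [534.7, -12.4], 'circ': [534.7, -12.3, 52.4]}
wing {'px': [118.3, 184.9], 'rect': [453.0, -168.9], 'size': [75.8, 76.4], 'ang': 1.4, 'cen': [452.9, -168.8], 'circ': [453.1, -168.7, 52.5]}
[443.55259829   8.14124511  18.        ]
```

Wrist and top agree within 1 mm, so I trust the top view. Grasping the wheel.

```bash
python3 -m creep '[{"hand":1,"tx":-0.004,"ty":0.003,"tz":0.05,"spin":0},{"hand":1,"tx":0,"ty":0,"tz":0.05,"spin":0},{"hand":1,"tx":0,"ty":0,"tz":0.05,"spin":0},{"hand":1,"tx":0,"ty":0,"tz":0.048,"spin":0},{"hand":1,"tx":0,"ty":0,"tz":0,"spin":0}]'
python3 -m creep '[{"hand":0,"tx":0,"ty":0,"tz":0,"spin":0},{"hand":0,"tx":0,"ty":0,"tz":0,"spin":0},{"hand":0,"tx":0,"ty":0,"tz":0,"spin":0},{"hand":0,"tx":0,"ty":0,"tz":0,"spin":0},{"hand":0,"tx":0,"ty":0,"tz":0,"spin":0}]'
```

```text
time: 2.75
tool_pos: [440.8, 8.6, 15.8]
tcp_rot: [3.14, -0.007, -3.14]
contact_force: [0.6, 0.6, 0.9]
grip_width: 91.8
finger_force: 0.0
time: 3.38
tool_pos: [443.5, 7.1, 18.3]
tcp_rot: [-3.142, 0.001, 3.141]
contact_force: [0.8, -0.1, -0.2]
grip_width: 46.6
finger_force: 0.0
```

```bash
python3 -m creep '[{"hand":0,"tx":0,"ty":0,"tz":0,"spin":0}]'
python3 - <<'E'
from h import *
c=cap('top','t1');s=cap('side','s1');w=cap('wrist','w3')
a=[cv2.resize(x,(390,300)) for x in (c['color'][200:310,220:363],s['color'][130:280,130:325],)]
cv2.imwrite('pics/v1.png',np.hstack(a)[:,:,::-1])
E
```

```text
time: 3.5
tool_pos: [443.4, 7.2, 18.1]
tcp_rot: [3.142, 0.0, 3.141]
contact_force: [0.0, -0.3, 0.0]
grip_width: 36.2
finger_force: 0.0
```

View pics/v1.png

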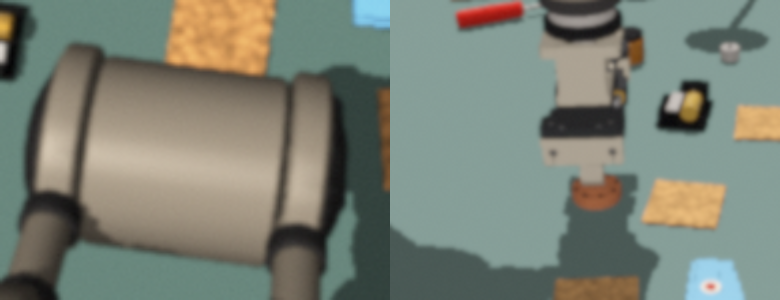

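The side crop shows the near finger ending at the wheel's top surface, not beside it. Checking the wrist view.

View pics/w3.png

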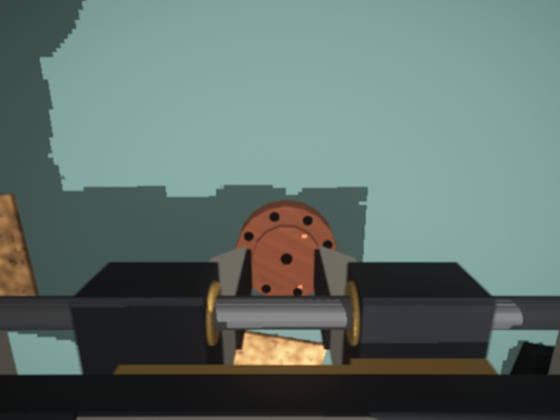

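Run:
```python
from h import *
c=load('s1');cv2.imwrite('pics/v2.png',cv2.resize(c['color'][170:260,180:290],(770,590),interpolation=2)[:,:,::-1])
for X in ([443.4,-20,4],[443.4,-10,18],[443,-18,0],[443,-18,14]): print(X,proj(c,X).round(1), ((proj(c,X)-[180,170])*[7,6.55]).round())
```

```text
[443.4, -20, 4] [232.7 233.1] [369. 413.]
[443.4, -10, 18] [232.6 224.7] [368. 358.]
[443, -18, 0] [232.7 234.1] [369. 420.]
[443, -18, 14] [232.3 228.5] [366. 383.]
```

View pics/v2.png

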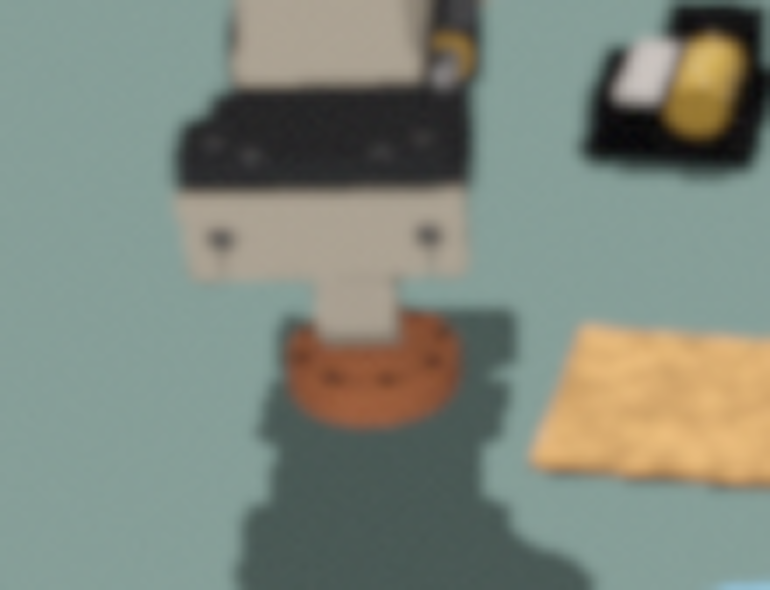

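The fingers are above the disc, straddling the hub at a 36 mm opening with no contact force. So the tips really reach about 14 mm less than stated. I'll reopen and look at the tip height before lowering further.

```bash
python3 -m creep '[{"hand":1,"tx":0,"ty":0,"tz":0,"spin":0},{"hand":1,"tx":0,"ty":0,"tz":0,"spin":0},{"hand":1,"tx":0,"ty":0,"tz":0,"spin":0},{"hand":1,"tx":0,"ty":0,"tz":0,"spin":0},{"hand":1,"tx":0,"ty":0,"tz":0,"spin":0}]'
python3 - <<'E'
from h import *
c=cap('side','s2');w=cap('wrist','w4')
a=cv2.resize(c['color'][170:260,180:290],(400,327),interpolation=2);b=cv2.resize(w['color'],(400,327))
cv2.imwrite('pics/v3.png',np.hstack([a,b])[:,:,::-1])
o=get_obs()['tool_pos'];print(o)
for z in(0,4,14,20):
  for y in (-46,-58): print(y,z,((proj(c,[o[0],o[1]+y,z])-[180,170])*[3.636,3.633]).round())
E
```

```text
time: 4.28
tool_pos: [443.4, 7.2, 18.0]
tcp_rot: [3.142, 0.0, 3.141]
contact_force: [0.1, -0.3, 0.3]
grip_width: 70.2
finger_force: 0.0
[443.36996409   7.21439688  18.00135227]
-46 0 [190. 254.]
-58 0 [189. 267.]
-46 4 [190. 249.]
-58 4 [188. 261.]
-46 14 [188. 234.]
-58 14 [187. 246.]
-46 20 [188. 225.]
-58 20 [186. 237.]
```

View pics/v3.png

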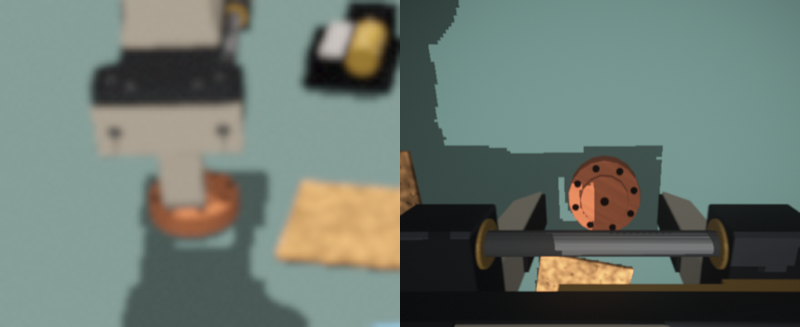

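At a 70 mm opening the near finger's tip is visible above the bench. I'll get its height by intersecting the wrist rays with the pad planes.

Run:
```python
from h import *
w=load('w4');o=np.array([443.4,7.2,18]);g=35.1
for u,v in((197,248),(366,248),(367,247),(186,262),(382,262)):
    c,d=ray(w,u,v); y=o[1]+np.sign(d[1])*g; print((u,v),(c+d*(y-c[1])/d[1]-o).round(1))
print((-w['R'].T@w['t']-o).round(1))
for n,z in(('w4',14),):
    b=blob(w,[0,100,40],[20,255,255],(220,190,330,318),14);print(b['rect'],b['size'],b['circ'])
s=load('s2')
for u,v in((232,227),(223,227)):
    c,d=ray(s,u,v)
    for y in(-28,-38,-47): print((u,v),(c+d*(y-c[1])/d[1]).round(1))
```

```text
(197, 248) [-19.1 -35.1  31.6]
(366, 248) [-14.2  35.1  20.1]
(367, 247) [-15.4  35.1  21.7]
(186, 262) [-21.  -35.1  48.6]
(382, 262) [-19.4  35.1  45.3]
[-77.   -1.1 168.3]
[440.1   6.4] [51.6 47.6] [441.3   7.5  27. ]
(232, 227) [443.8 -28.   24.5]
(232, 227) [444.9 -38.   31.2]
(232, 227) [445.9 -47.   37.3]
(223, 227) [425.7 -28.   25. ]
(223, 227) [427.1 -38.   31.7]
(223, 227) [428.3 -47.   37.8]
```

Both views put the tips well above the stated 4 mm. Lowering in small force-checked steps.

```bash
for i in 1; do python3 -m creep '[{"hand":1,"tx":0,"ty":0,"tz":0.003,"spin":0},{"hand":1,"tx":0,"ty":0,"tz":0,"spin":0}]'
python3 -m creep '[{"hand":1,"tx":0,"ty":0,"tz":0.003,"spin":0},{"hand":1,"tx":0,"ty":0,"tz":0,"spin":0}]'; done
python3 - <<'E'
from h import *
c=cap('side','s3');cv2.imwrite('pics/v4.png',cv2.resize(c['color'][170:260,180:290],(440,360),interpolation=2)[:,:,::-1])
E
```

```text
time: 4.62
tool_pos: [443.2, 7.3, 14.8]
tcp_rot: [3.141, -0.0, 3.141]
contact_force: [-0.0, -0.2, -0.2]
grip_width: 91.3
finger_force: 0.0
time: 4.88
tool_pos: [443.2, 7.2, 11.8]
tcp_rot: [3.141, -0.0, 3.141]
contact_force: [0.5, -1.1, 0.6]
grip_width: 91.8
finger_force: 0.0
```

View pics/v4.png

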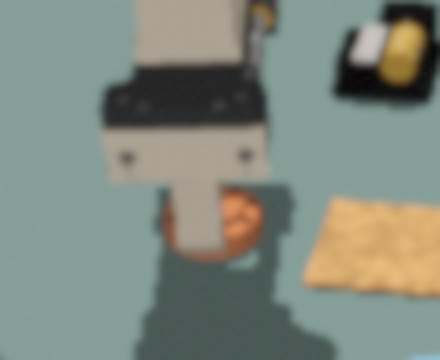

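Still no contact, and the tip stands roughly 18 mm up. Going on down.

```bash
python3 -m creep '[{"hand":1,"tx":0,"ty":0,"tz":0.004,"spin":0},{"hand":1,"tx":0,"ty":0,"tz":0,"spin":0}]'|sed -n '2p;4p'
python3 -m creep '[{"hand":1,"tx":0,"ty":0,"tz":0.004,"spin":0},{"hand":1,"tx":0,"ty":0,"tz":0,"spin":0}]'|sed -n '2p;4p'
python3 - <<'E'
from h import *
w=cap('wrist','w5');
c=cap('side','s4');cv2.imwrite('pics/v5.png',np.hstack([cv2.resize(c['color'][170:260,180:290],(390,320),interpolation=2),cv2.resize(w['color'][140:320,100:460],(400,320))])[:,:,::-1])
E
```

```text
tool_pos: [443.1, 7.2, 7.7]
contact_force: [0.0, -0.2, -0.3]
tool_pos: [443.2, 7.2, 3.7]
contact_force: [-0.5, -0.1, 0.3]
```

View pics/v5.png

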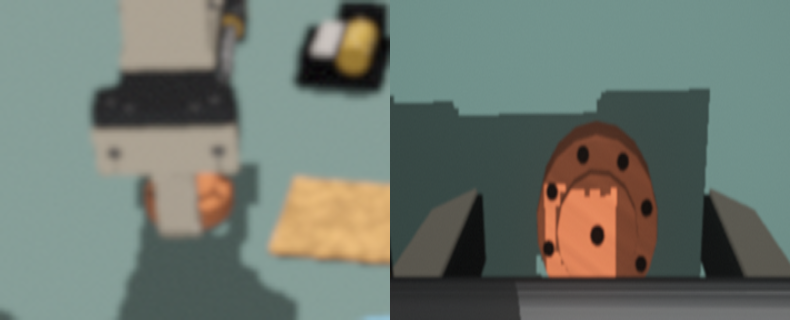

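Tip now about 10 mm up. I'll go down in 2 mm steps until I feel the bench, which calibrates the offset.

```bash
python3 -m creep '[{"hand":1,"tx":0,"ty":0,"tz":0.003,"spin":0},{"hand":1,"tx":0,"ty":0,"tz":0,"spin":0}]'|sed -n '2p;4p'
python3 -m creep '[{"hand":1,"tx":0,"ty":0,"tz":0.002,"spin":0},{"hand":1,"tx":0,"ty":0,"tz":0,"spin":0}]'|sed -n '2p;4p'
python3 -m creep '[{"hand":1,"tx":0,"ty":0,"tz":0.002,"spin":0},{"hand":1,"tx":0,"ty":0,"tz":0,"spin":0}]'|sed -n '2p;4p'
python3 - <<'E'
from h import *
print(get_obs()['contact_force'])
E
```

```text
tool_pos: [443.2, 7.2, 0.8]
contact_force: [0.2, 0.1, 0.3]
tool_pos: [443.3, 7.2, -1.1]
contact_force: [-0.0, -0.3, 0.2]
tool_pos: [443.3, 7.2, -3.1]
contact_force: [0.4, 0.1, 0.2]
[0.38338832 0.09733389 0.22940321]
```

```bash
python3 -m creep '[{"hand":1,"tx":0,"ty":0,"tz":0.002,"spin":0},{"hand":1,"tx":0,"ty":0,"tz":0,"spin":0}]'|sed -n '2p;4p'
python3 -m creep '[{"hand":0,"tx":0,"ty":0,"tz":0,"spin":0},{"hand":0,"tx":0,"ty":0,"tz":0,"spin":0},{"hand":0,"tx":0,"ty":0,"tz":0,"spin":0},{"hand":0,"tx":0,"ty":0,"tz":0,"spin":0},{"hand":0,"tx":0,"ty":0,"tz":0,"spin":0}]'
```

```text
tool_pos: [443.3, 7.2, -5.1]
contact_force: [0.2, -0.4, 0.1]
time: 7.15
tool_pos: [443.4, 7.2, -5.0]
tcp_rot: [3.141, 0.0, 3.141]
contact_force: [-0.3, 0.3, 1.2]
grip_width: 50.7
finger_force: 30.0
```

Gripped (50.7 mm, 30 N). Lifting, carrying to rest_mid, and hovering.

```bash
python3 -m creep '[{"hand":0,"tx":0,"ty":0,"tz":-0.025,"spin":0},{"hand":0,"tx":0,"ty":0,"tz":-0.025,"spin":0},{"hand":0,"tx":-0.031,"ty":-0.0065,"tz":0,"spin":0},{"hand":0,"tx":-0.031,"ty":-0.0065,"tz":0,"spin":0},{"hand":0,"tx":-0.03,"ty":-0.0065,"tz":0,"spin":0}]'
python3 -m creep '[{"hand":0,"tx":0,"ty":0,"tz":0.02,"spin":0},{"hand":0,"tx":0,"ty":0,"tz":0.015,"spin":0},{"hand":0,"tx":0,"ty":0,"tz":0,"spin":0},{"hand":0,"tx":0,"ty":0,"tz":0,"spin":0}]'
python3 - <<'E'
from h import *
w=cap('wrist','w6');c=cap('side','s5')
cv2.imwrite('pics/v6.png',np.hstack([cv2.resize(c['color'][180:270,225:335],(390,320),interpolation=2),cv2.resize(w['color'][140:320,100:460],(400,320))])[:,:,::-1])
E
```

```text
time: 7.78
tool_pos: [536.2, -12.5, 45.0]
tcp_rot: [3.142, -0.0, 3.141]
contact_force: [-0.1, 1.0, -0.9]
grip_width: 50.8
finger_force: 30.0
time: 8.28
tool_pos: [535.4, -12.3, 10.3]
tcp_rot: [3.142, 0.0, 3.142]
contact_force: [-0.6, 0.3, -0.8]
grip_width: 50.8
finger_force: 30.0
```

View pics/v6.png

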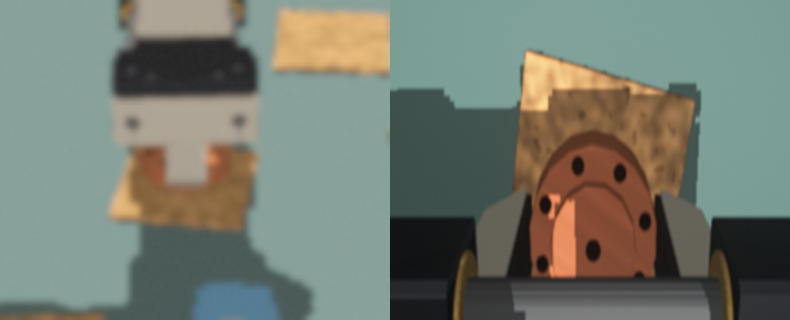

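The wheel is held level over rest_mid, with its hub dot at raw pixel (283,281). Checking the offset while lowering the rest of the way.

```bash
python3 - <<'E'
from h import *
print(onz(load('w6'),282.7,280.6,33.3), onz(load('w5'),286,271.5,18))
E
python3 -m creep '[{"hand":0,"tx":0,"ty":0,"tz":0.006,"spin":0},{"hand":0,"tx":0,"ty":0,"tz":0.005,"spin":0},{"hand":0,"tx":0,"ty":0,"tz":0,"spin":0}]'|sed -n '2p;4p'
```

```text
[535.27167695 -13.1739561   33.3       ] [443.03728923   7.84423523  18.        ]
tool_pos: [535.3, -12.3, -1.2]
contact_force: [-0.2, 0.1, -1.3]
```

```bash
python3 -m creep '[{"hand":1,"tx":0,"ty":0,"tz":0,"spin":0},{"hand":1,"tx":0,"ty":0,"tz":0,"spin":0},{"hand":1,"tx":0,"ty":0,"tz":-0.03,"spin":0},{"hand":1,"tx":0,"ty":0,"tz":-0.06,"spin":0},{"hand":1,"tx":-0.02,"ty":0.0,"tz":-0.06,"spin":0}]'
python3 -m creep '[{"hand":1,"tx":-0.02,"ty":0.01,"tz":-0.05,"spin":0},{"hand":1,"tx":-0.05,"ty":0.01,"tz":0,"spin":0},{"hand":1,"tx":-0.045,"ty":0,"tz":0,"spin":0},{"hand":1,"tx":0,"ty":0,"tz":0,"spin":0},{"hand":1,"tx":0,"ty":0,"tz":0,"spin":0}]'
python3 - <<'E'
from h import *
w=cap('wrist','w7');t=cap('top','t2');o=get_obs();print(o['tool_pos'],o['time'])
cv2.imwrite('pics/v7.png',np.hstack([cv2.resize(t['color'][120:300,200:400],(355,320),interpolation=2),cv2.resize(w['color'],(427,320))])[:,:,::-1])
E
```

```text
time: 9.38
tool_pos: [554.1, -12.2, 149.8]
tcp_rot: [3.141, -0.002, 3.141]
contact_force: [0.5, -0.6, -0.8]
grip_width: 91.1
finger_force: 0.0
time: 10.0
tool_pos: [669.2, 7.7, 197.7]
tcp_rot: [3.141, -0.002, 3.141]
contact_force: [-0.7, 0.0, 0.7]
grip_width: 91.8
finger_force: 0.0
[669.15851756   7.60054016 198.67505754] 10.1
```

View pics/v7.png

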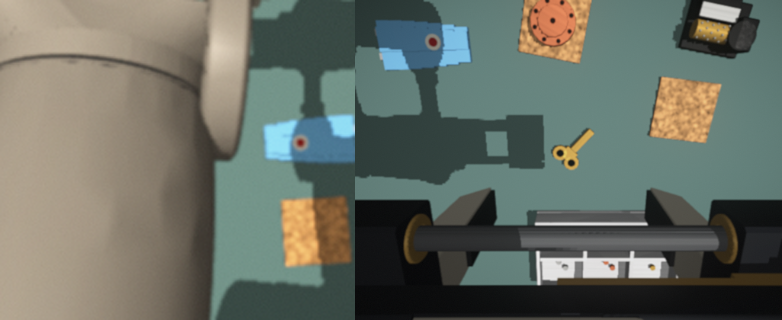

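The wrist view shows the wheel flat on rest_mid, the key near raw (283,196) and rest_box near (431,143). Measuring numerically from here.

Run:
```python
from h import *
W=load('w7')
def p(n,b): print(n,{k:v.tolist() if hasattr(v,'tolist') else v for k,v in b.items() if k!='P'})
p('box',blob(W,[5,80,60],[25,255,255],(375,90,485,195),4))
k=blob(W,[15,90,60],[35,255,255],(250,160,325,228),5);p('key',k)
P=k['P']-k['rect'];u,s,v=np.linalg.svd(k['P']-k['P'].mean(0),full_matrices=False)
a=v[0]; pr=(k['P']-k['P'].mean(0))@a; 
# width at each end
q=(k['P']-k['P'].mean(0))@v[1]
print('axis',a,'ends',pr.min(),pr.max(),'width lo',np.ptp(q[pr<pr.min()+15]),'hi',np.ptp(q[pr>pr.max()-15]))
hi=P@0 if False else None
t=blob(load('top0'),[15,90,70],[35,255,255],(265,120,310,160),5);p('keytop',t)
# wheel: red hue only, and tile
p('wheel',blob(W,[0,130,60],[9,255,255],(232,0,305,65),18))
p('tile',blob(W,[0,80,60],[25,255,255],(225,0,312,90),4))
# shank centerline: points near the shank end
end=1 if np.ptp(q[pr>pr.max()-15])<np.ptp(q[pr<pr.min()+15]) else -1
sel=(end*pr>(end*pr).max()-26)&(end*pr<(end*pr).max()-4)
S=k['P'][sel];f=cv2.fitLine(S,cv2.DIST_L2,0,.01,.01).ravel();print('shank',f, 'ang',np.degrees(np.arctan2(f[1],f[0])), 'tip',k['P'][np.argmax(end*pr)])
```

```text
box {'px': [431.3, 143.2], 'rect': [637.3, 151.3], 'size': [76.5, 75.6], 'ang': 83.0, 'cen': [637.2, 151.3], 'circ': [637.2, 151.1, 52.7]}
key {'px': [285.1, 196.8], 'rect': [683.3, 7.6], 'size': [38.5, 61.0], 'ang': 64.9, 'cen': [691.1, 7.7], 'circ': [685.6, 13.0, 31.3]}
axis [ 0.7324437 -0.6808276] ends -36.324146 23.566338 width lo 9.520891 hi 39.616455
keytop {'px': [287.6, 140.8], 'rect': [683.9, 7.2], 'size': [39.3, 60.8], 'ang': 65.1, 'cen': [691.7, 7.7], 'circ': [685.4, 12.8, 31.5]}
wheel {'px': [261.8, 24.4], 'rect': [537.4, -13.1], 'size': [46.2, 47.5], 'ang': 0.1, 'cen': [538.6, -16.9], 'circ': [536.0, -13.4, 25.3]}
tile {'px': [265.0, 35.9], 'rect': [543.8, -8.1], 'size': [73.6, 68.7], 'ang': 87.5, 'cen': [541.8, -9.2], 'circ': [539.4, -8.1, 47.4]}
shank [ 7.8595722e-01 -6.1828089e-01  6.7339966e+02  2.4127747e+01] ang -38.19071 tip [661.5914    33.067646]
```

The wheel's centre is within about 1.5 mm of rest_mid's. The key's mid-length is at (684.6,13.8), its axis at 137.1° in the world, and its grip point at (677.3,20.6). Turning 42.8° and descending.

```bash
python3 -m creep '[{"hand":1,"tx":-0.008,"ty":0.013,"tz":0,"spin":0},{"hand":1,"tx":0,"ty":0,"tz":0.035,"spin":10.7},{"hand":1,"tx":0,"ty":0,"tz":0.035,"spin":10.7},{"hand":1,"tx":0,"ty":0,"tz":0.035,"spin":10.7},{"hand":1,"tx":0,"ty":0,"tz":0.035,"spin":10.7}]'|sed -n '2,4p'
python3 -m creep '[{"hand":1,"tx":0,"ty":0,"tz":0.035,"spin":0},{"hand":1,"tx":0,"ty":0,"tz":0.02,"spin":0},{"hand":0.6,"tx":0,"ty":0,"tz":0.007,"spin":0},{"hand":0.4,"tx":0,"ty":0,"tz":0,"spin":0}]'|sed -n '2,4p'
python3 - <<'E'
from h import *
w=cap('wrist','w8');print(get_obs()['tool_pos'],get_obs()['contact_force'][2],get_obs()['grip_width'])
cv2.imwrite('pics/v8.png',w['color'][:,:,::-1])
E
```

```text
tool_pos: [678.3, 21.6, 57.9]
tcp_rot: [3.141, 0.001, 2.389]
contact_force: [-0.5, 0.2, 0.0]
tool_pos: [678.6, 20.9, -3.0]
tcp_rot: [3.141, 0.001, 2.395]
contact_force: [0.4, -0.1, 0.4]
[679.01856702  20.71998051  -2.42142413] 0.0595280846058803 72.53832156299462
```

```bash
python3 -m creep '[{"hand":0.3,"tx":0.001,"ty":0,"tz":0.003,"spin":0},{"hand":0,"tx":0,"ty":0,"tz":0,"spin":0},{"hand":0,"tx":0,"ty":0,"tz":0,"spin":0},{"hand":0,"tx":0,"ty":0,"tz":0,"spin":0},{"hand":0,"tx":0,"ty":0,"tz":0,"spin":0}]'|sed -n '2,6p'
python3 -m creep '[{"hand":0,"tx":0,"ty":0,"tz":0,"spin":0},{"hand":0,"tx":0,"ty":0,"tz":0,"spin":0},{"hand":0,"tx":0,"ty":0,"tz":0,"spin":0}]'|sed -n '2,6p'
```

```text
tool_pos: [677.4, 21.3, -6.6]
tcp_rot: [3.141, 0.0, 2.394]
contact_force: [-0.0, -0.7, -0.1]
grip_width: 22.0
finger_force: 0.0
tool_pos: [677.4, 21.3, -6.7]
tcp_rot: [3.141, -0.0, 2.394]
contact_force: [0.4, -0.2, 0.2]
grip_width: 8.6
finger_force: 30.0
```

Key gripped (8.6 mm, 30 N). Carrying it to rest_box: tool shift is x +0.128, y +0.069.

```bash
python3 -m creep '[{"hand":0,"tx":0,"ty":0,"tz":-0.03,"spin":0},{"hand":0,"tx":0,"ty":0,"tz":-0.03,"spin":0},{"hand":0,"tx":0.032,"ty":0.0172,"tz":0,"spin":0},{"hand":0,"tx":0.032,"ty":0.0172,"tz":0,"spin":0},{"hand":0,"tx":0.032,"ty":0.0172,"tz":0,"spin":0}]'|sed -n '2,6p'
python3 -m creep '[{"hand":0,"tx":0.0323,"ty":0.0172,"tz":0,"spin":0},{"hand":0,"tx":0,"ty":0,"tz":0.03,"spin":0},{"hand":0,"tx":0,"ty":0,"tz":0.015,"spin":0},{"hand":0,"tx":0,"ty":0,"tz":0,"spin":0},{"hand":0,"tx":0,"ty":0,"tz":0,"spin":0}]'|sed -n '2,6p'
python3 - <<'E'
from h import *
t=cap('wrist','w9');s=cap('side','s6');
k=blob(t,[15,90,60],[35,255,255],(230,150,330,300),18);print(k['rect'],k['size'],k['circ'],k['px'])
E
```

```text
tool_pos: [641.6, 125.3, 53.4]
tcp_rot: [3.141, -0.0, 2.394]
contact_force: [0.1, 0.5, -1.1]
grip_width: 8.1
finger_force: 30.0
tool_pos: [630.8, 158.5, 9.0]
tcp_rot: [3.141, 0.001, 2.394]
contact_force: [0.1, -0.5, -0.4]
grip_width: 8.7
finger_force: 30.0
[622.4 166.7] [52.7 48. ] [620.7 169.8  31.5] [281.9 237.5]
```

```bash
python3 -m creep '[{"hand":0,"tx":0.001,"ty":0,"tz":0.006,"spin":0},{"hand":0,"tx":0,"ty":0,"tz":0.005,"spin":0},{"hand":0,"tx":0,"ty":0,"tz":0,"spin":0},{"hand":0.4,"tx":0,"ty":0,"tz":0,"spin":0},{"hand":0.4,"tx":0,"ty":0,"tz":0,"spin":0}]'|sed -n '2,6p'
python3 -m creep '[{"hand":0.4,"tx":0,"ty":0,"tz":0,"spin":0},{"hand":0.4,"tx":0,"ty":0,"tz":-0.03,"spin":0},{"hand":1,"tx":0,"ty":0,"tz":-0.06,"spin":-10.7},{"hand":1,"tx":0,"ty":0,"tz":-0.06,"spin":-10.7},{"hand":1,"tx":0,"ty":0,"tz":-0.05,"spin":-10.7}]'|sed -n '2,6p'
python3 -m creep '[{"hand":1,"tx":0,"ty":0,"tz":0,"spin":-10.7},{"hand":1,"tx":0,"ty":0,"tz":0,"spin":0},{"hand":1,"tx":0,"ty":0,"tz":0,"spin":0}]'|sed -n '2,6p'
python3 - <<'E'
from h import *
W=cap('wrist','w10');
k=blob(W,[0,80,50],[35,255,255],(200,90,360,290),4);print('tile',k['rect'],k['size'],k['px'])
hsv=cv2.cvtColor(np.ascontiguousarray(W['color']),cv2.COLOR_RGB2HSV)
a=cv2.resize(W['color'][100:260,180:380],(600,480),interpolation=2);cv2.imwrite('pics/v9.png',a[:,:,::-1])
E
```

```text
tool_pos: [629.3, 159.7, -2.8]
tcp_rot: [-3.142, -0.0, 2.394]
contact_force: [0.8, -0.3, 0.2]
grip_width: 23.6
finger_force: 0.0
tool_pos: [629.5, 159.7, 200.1]
tcp_rot: [3.141, 0.002, 2.961]
contact_force: [1.2, 0.3, 0.6]
grip_width: 61.9
finger_force: 0.0
tool_pos: [628.8, 159.6, 196.3]
tcp_rot: [-3.141, -0.002, 3.138]
contact_force: [0.3, 1.2, -0.2]
grip_width: 90.4
finger_force: 0.0
tile [637.1 151.9] [76.1 76. ] [276.1 184.2]
```

View pics/v9.png

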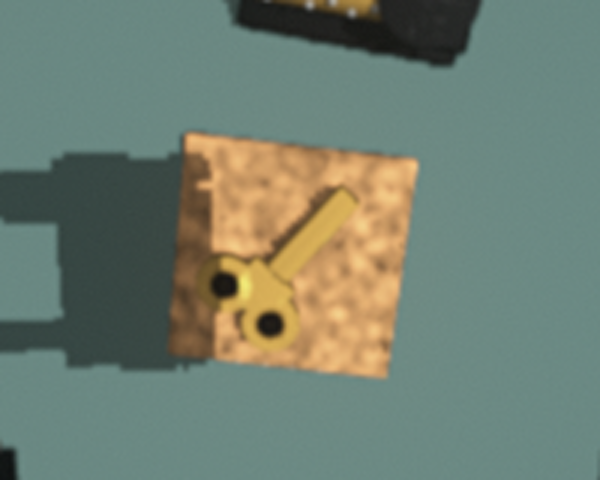

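The key lies flat on rest_box. Its middle (288,258) falls within 1 mm of the tile's centre (290,256) in the crop. Next the barrel.

```bash
python3 -m creep '[{"hand":1,"tx":0.0176,"ty":-0.047,"tz":0,"spin":0},{"hand":1,"tx":0.0176,"ty":-0.047,"tz":0,"spin":0},{"hand":1,"tx":0.0176,"ty":-0.047,"tz":0,"spin":0},{"hand":1,"tx":0.0176,"ty":-0.047,"tz":0,"spin":0},{"hand":1,"tx":0.0176,"ty":-0.047,"tz":0,"spin":0}]'|sed -n '2,2p'
python3 -m creep '[{"hand":1,"tx":0.0176,"ty":-0.047,"tz":0,"spin":0},{"hand":1,"tx":0.0176,"ty":-0.047,"tz":0,"spin":0},{"hand":1,"tx":0.0176,"ty":-0.047,"tz":0,"spin":0},{"hand":1,"tx":0.0176,"ty":-0.047,"tz":0,"spin":0},{"hand":1,"tx":0.0176,"ty":-0.047,"tz":0,"spin":0}]'|sed -n '2,2p'
python3 -m creep '[{"hand":1,"tx":0,"ty":0,"tz":0,"spin":0},{"hand":1,"tx":0,"ty":0,"tz":0,"spin":0},{"hand":1,"tx":0,"ty":0,"tz":0,"spin":0}]'|sed -n '2,3p'
python3 - <<'E'
from h import *
T=load('top0');print('top est',onz(T,453.3,247.6,28))
W=cap('wrist','w11');print(proj(W,[453,-310,28]))
c=W['color'][110:250,200:360].astype(int);sat=c.max(2)-c.min(2)
hsv=cv2.cvtColor(np.ascontiguousarray(W['color']),cv2.COLOR_RGB2HSV)
for s in(25,40):
    b=blob(W,[0,0,100],[180,s,255],(200,100,360,258),28);print(s,b['px'],b['rect'],b['size'],b['circ'],b['cen'])
x,y=[int(v) for v in b['px']]
print(hsv[y-30:y+31:6,x-30:x+31:6].tolist()[::2])
E
```

```text
tool_pos: [540.3, -76.7, 196.7]
tool_pos: [452.3, -311.6, 196.7]
tool_pos: [453.6, -309.1, 197.1]
tcp_rot: [3.141, -0.0, -3.141]
top est [ 451.79269755 -317.74329859   28.        ]
[282.36496939 181.91000375]
25 [273.1 181.3] [ 453.1 -318.6] [37.7 39.2] [ 452.9 -318.8   20. ] [ 452.8 -318.5]
40 [273.7 181.3] [ 452.9 -318.3] [39.1 38.3] [ 453.3 -317.9   20.8] [ 453.1 -318.4]
[[[83, 59, 74], [83, 57, 142], [84, 56, 141], [83, 57, 142], [84, 58, 140], [84, 56, 142], [84, 56, 142], [84, 56, 142], [84, 57, 142], [84, 57, 142], [84, 56, 142]], [[84, 55, 74], [84, 56, 87], [85, 58, 75], [90, 4, 67], [38, 6, 178], [30, 5, 195], [50, 4, 177], [80, 10, 78], [84, 57, 142], [84, 56, 142], [84, 56, 142]], [[84, 56, 73], [85, 58, 75], [45, 5, 104], [30, 5, 191], [30, 4, 196], [38, 5, 201], [30, 5, 198], [30, 5, 199], [30, 5, 203], [84, 56, 142], [84, 56, 141]], [[85, 58, 75], [83, 59, 74], [45, 5, 103], [30, 4, 196], [45, 6, 183], [105, 9, 113], [38, 5, 201], [38, 5, 198], [23, 5, 196], [84, 57, 142], [84, 55, 143]], [[85, 58, 75], [85, 55, 130], [85, 56, 141], [83, 30, 153], [23, 5, 195], [30, 4, 191], [24, 7, 196], [83, 42, 144], [84, 56, 142], [84, 56, 142], [84, 56, 142]], [[83, 60, 76], [84, 56, 131], [84, 56, 142], [84, 56, 142], [85, 56, 142], [83, 58, 141], [85, 56, 141], [84, 56, 142], [84, 56, 141], [84, 56, 142], [84, 57, 143]]]
```

The barrel is at (453,-318.3) and measures 39.5 mm across, as it should.

```bash
python3 -m creep '[{"hand":1,"tx":0.0005,"ty":-0.009,"tz":0.05,"spin":0},{"hand":1,"tx":0,"ty":0,"tz":0.05,"spin":0},{"hand":1,"tx":0,"ty":0,"tz":0.05,"spin":0},{"hand":1,"tx":0,"ty":0,"tz":0.03,"spin":0},{"hand":1,"tx":0,"ty":0,"tz":0.02,"spin":0}]'|sed -n '2,4p'
python3 -m creep '[{"hand":0,"tx":0,"ty":0,"tz":0,"spin":0},{"hand":0,"tx":0,"ty":0,"tz":0,"spin":0},{"hand":0,"tx":0,"ty":0,"tz":0,"spin":0},{"hand":0,"tx":0,"ty":0,"tz":0,"spin":0},{"hand":0,"tx":0,"ty":0,"tz":0,"spin":0}]'|sed -n '6p'
python3 -m creep '[{"hand":0,"tx":0,"ty":0,"tz":0,"spin":0},{"hand":0,"tx":0,"ty":0,"tz":0,"spin":0},{"hand":0,"tx":0,"ty":0,"tz":0,"spin":0}]'|sed -n '2,6p'
```

```text
tool_pos: [452.7, -317.8, -4.4]
tcp_rot: [3.14, -0.001, -3.14]
contact_force: [0.3, -0.1, -0.3]
finger_force: 0.0
tool_pos: [452.8, -319.3, -2.5]
tcp_rot: [3.142, 0.0, 3.141]
contact_force: [-0.6, 0.9, 4.0]
grip_width: 39.2
finger_force: 30.0
```

```bash
python3 -m creep '[{"hand":0,"tx":0,"ty":0,"tz":-0.025,"spin":0},{"hand":0,"tx":0,"ty":0,"tz":-0.025,"spin":0},{"hand":0,"tx":0,"ty":0.05,"tz":0,"spin":0},{"hand":0,"tx":0,"ty":0.05,"tz":0,"spin":0},{"hand":0,"tx":0,"ty":0.05,"tz":0,"spin":0}]'|sed -n '2,6p'
python3 -m creep '[{"hand":0,"tx":0,"ty":0,"tz":0.02,"spin":0},{"hand":0,"tx":0,"ty":0,"tz":0.015,"spin":0},{"hand":0,"tx":0,"ty":0,"tz":0,"spin":0},{"hand":0,"tx":0,"ty":0,"tz":0,"spin":0}]'|sed -n '2,6p'
python3 - <<'E'
from h import *
W=cap('wrist','w12')
b=blob(W,[5,80,30],[25,255,255],(150,100,420,262),4);print('tile',b['rect'],b['size'],b['circ'])
print('barrel top pred px',proj(W,[453.1,-169.0,12.5+28]))
b=blob(W,[0,0,100],[180,25,255],(230,180,340,292),41);print(b['px'],b['rect'],b['size'],b['circ'])
E
```

```text
tool_pos: [452.4, -167.9, 47.0]
tcp_rot: [3.141, -0.0, 3.141]
contact_force: [2.0, 0.9, -0.6]
grip_width: 39.8
finger_force: 30.0
tool_pos: [452.9, -170.0, 12.4]
tcp_rot: [-3.142, 0.0, 3.14]
contact_force: [-0.6, 0.2, -1.5]
grip_width: 39.6
finger_force: 30.0
tile [ 435.4 -170.3] [40.9 75.7] [ 435.2 -170.4   42.2]
barrel top pred px [287.17830351 287.111818  ]
[282.5 273.7] [ 444.4 -171. ] [38.4 20.5] [ 452.9 -171.    19.3]
```

```bash
python3 -m creep '[{"hand":0,"tx":0,"ty":0.001,"tz":0.006,"spin":0},{"hand":0,"tx":0,"ty":0,"tz":0.0045,"spin":0},{"hand":0,"tx":0,"ty":0,"tz":0,"spin":0},{"hand":0,"tx":0,"ty":0,"tz":0,"spin":0}]'|sed -n '2,6p'
python3 -m creep '[{"hand":1,"tx":0,"ty":0,"tz":0,"spin":0},{"hand":1,"tx":0,"ty":0,"tz":0,"spin":0},{"hand":1,"tx":0,"ty":0,"tz":0,"spin":0},{"hand":1,"tx":0,"ty":0,"tz":-0.04,"spin":0},{"hand":1,"tx":0,"ty":0,"tz":-0.05,"spin":0}]'|sed -n '2,6p'
python3 -m creep '[{"hand":1,"tx":0,"ty":0,"tz":-0.05,"spin":0},{"hand":1,"tx":0,"ty":0,"tz":-0.055,"spin":0},{"hand":1,"tx":0,"ty":0,"tz":0,"spin":0},{"hand":1,"tx":0,"ty":0,"tz":0,"spin":0},{"hand":1,"tx":0,"ty":0,"tz":0,"spin":0}]'|sed -n '2,6p'
python3 - <<'E'
from h import *
W=cap('wrist','w13')
T=[453,-169]
hsv=cv2.cvtColor(np.ascontiguousarray(W['color']),cv2.COLOR_RGB2HSV)
b=blob(W,[0,0,100],[180,30,255],(200,100,360,258),32);print('barrel',b['px'],b['rect'],b['size'],b['circ'])
b=blob(W,[5,80,20],[25,255,255],(200,100,360,258),4);print('tile',b['rect'],b['size'],b['circ'])
E
```

```text
tool_pos: [452.7, -168.3, 1.7]
tcp_rot: [3.141, -0.0, 3.141]
contact_force: [0.4, -0.2, -2.3]
grip_width: 39.4
finger_force: 30.0
tool_pos: [452.0, -167.9, 92.1]
tcp_rot: [3.14, -0.002, 3.141]
contact_force: [1.0, 0.3, 0.2]
grip_width: 84.7
finger_force: 0.0
tool_pos: [452.0, -167.9, 195.3]
tcp_rot: [3.14, -0.003, 3.141]
contact_force: [0.1, 0.5, -0.6]
grip_width: 91.9
finger_force: 0.0
barrel [281.6 184.4] [ 452.4 -169.4] [38.6 37.8] [ 452.2 -169.2   19.6]
tile [ 453.1 -170. ] [75.9 75.6] [ 452.5 -169.5   52.4]
```

The barrel stands within 1 mm of its rest's centre. Now to the pinion, near (603,330).

```bash
python3 - <<'E'
from h import *
print(onz(load('top0'),135.5,184.3,18),get_obs()['time'])
b=blob(load('top0'),[0,0,95],[180,35,255],(122,172,150,198),18);print(b['rect'],b['size'])
E
python3 -m creep '[{"hand":1,"tx":-0.015,"ty":0.05,"tz":0,"spin":0},{"hand":1,"tx":-0.015,"ty":0.05,"tz":0,"spin":0},{"hand":1,"tx":-0.015,"ty":0.05,"tz":0,"spin":0},{"hand":1,"tx":-0.015,"ty":0.05,"tz":0,"spin":0},{"hand":1,"tx":-0.015,"ty":0.05,"tz":0,"spin":0}]'|sed -n '2,2p'
python3 -m creep '[{"hand":1,"tx":-0.015,"ty":0.05,"tz":0,"spin":0},{"hand":1,"tx":-0.015,"ty":0.05,"tz":0,"spin":0},{"hand":1,"tx":-0.015,"ty":0.05,"tz":0,"spin":0},{"hand":1,"tx":-0.015,"ty":0.05,"tz":0,"spin":0},{"hand":1,"tx":-0.015,"ty":0.045,"tz":0,"spin":0}]'|sed -n '2,2p'
python3 -m creep '[{"hand":1,"tx":0,"ty":0,"tz":0,"spin":0},{"hand":1,"tx":0,"ty":0,"tz":0,"spin":0},{"hand":1,"tx":0,"ty":0,"tz":0,"spin":0}]'|sed -n '2,3p'
python3 - <<'E'
from h import *
W=cap('wrist','w14');print(proj(W,[603,328,18]))
for s in(20,35):
    b=blob(W,[0,0,95],[180,s,255],(220,120,345,250),18);print(s,b['px'],b['rect'],b['size'],b['circ'])
hsv=cv2.cvtColor(np.ascontiguousarray(W['color']),cv2.COLOR_RGB2HSV)
x,y=[int(v) for v in b['px']]
m=cv2.inRange(hsv,np.array([0,0,0]),np.array([180,255,90]))[y-9:y+10,x-9:x+10];yy,xx=np.nonzero(m);print(len(xx))
if len(xx): print(onz(W,x-9+xx.mean(),y-9+yy.mean(),18))
E
```

```text
[604.41554117 335.07041728  18.        ] 21.575
[604.1 337.3] [28.2 24.3]
tool_pos: [527.7, 83.4, 195.7]
tool_pos: [602.7, 328.4, 195.1]
tool_pos: [602.8, 325.5, 196.6]
tcp_rot: [-3.141, -0.001, 3.14]
[286.11618434 180.66845697]
20 [294. 180.] [602.9 335.9] [25.8 25.3] [602.8 335.6  13.4]
35 [294.3 180.2] [602.9 335.9] [26.4 26.5] [602.6 335.9  13.8]
37
[602.88018285 335.53187942  18.        ]
```

The pinion is at (602.8,335.7), 26 mm across.

```bash
python3 -m creep '[{"hand":1,"tx":0,"ty":0.0102,"tz":0.05,"spin":0},{"hand":1,"tx":0,"ty":0,"tz":0.05,"spin":0},{"hand":1,"tx":0,"ty":0,"tz":0.05,"spin":0},{"hand":1,"tx":0,"ty":0,"tz":0.03,"spin":0},{"hand":0.8,"tx":0,"ty":0,"tz":0.02,"spin":0}]'|sed -n '2,4p'
python3 -m creep '[{"hand":0,"tx":0,"ty":0,"tz":0.001,"spin":0},{"hand":0,"tx":0,"ty":0,"tz":0,"spin":0},{"hand":0,"tx":0,"ty":0,"tz":0,"spin":0},{"hand":0,"tx":0,"ty":0,"tz":0,"spin":0},{"hand":0,"tx":0,"ty":0,"tz":0,"spin":0}]'|sed -n '2p;5,6p'
python3 -m creep '[{"hand":0,"tx":0,"ty":0,"tz":0,"spin":0},{"hand":0,"tx":0,"ty":0,"tz":0,"spin":0},{"hand":0,"tx":0,"ty":0,"tz":0,"spin":0},{"hand":0,"tx":0,"ty":0,"tz":0,"spin":0},{"hand":0,"tx":0,"ty":0,"tz":0,"spin":0}]'|sed -n '2,6p'
```

```text
tool_pos: [602.5, 335.8, -4.5]
tcp_rot: [-3.141, -0.001, 3.14]
contact_force: [-0.2, 0.1, 0.6]
tool_pos: [603.0, 337.0, -3.6]
grip_width: 36.2
finger_force: 0.0
tool_pos: [602.8, 336.9, -4.1]
tcp_rot: [3.141, 0.0, 3.141]
contact_force: [-0.1, -0.2, 0.1]
grip_width: 21.9
finger_force: 30.0
```

Width reads 21.9 mm rather than 26, so I'll lift a little and check numerically how the pinion sits.

Run:
```python
from h import *
W=cap('wrist','w15')
for s in(20,35):
    b=blob(W,[0,0,60],[180,s,255],(245,200,330,292),18);print(s,b['px'],b['rect'],b['size'],b['circ'])
hsv=cv2.cvtColor(np.ascontiguousarray(W['color']),cv2.COLOR_RGB2HSV)
p=proj(W,[602.8,336.9,18]);print(p,proj(W,[589.8,336.9,18]),proj(W,[602.8,323.9,18]),proj(W,[602.8,349.9,18]))
x,y=int(p[0]),int(p[1])
for r in range(232,300,4): print(r,' '.join('%3d'%v for v in hsv[r,x-48:x+49:4,2]))
```

```text
20 [282.5 268.8] [596.2 335.9] [24.2 22.3] [598.6 335.9  14.5]
35 [282.5 268.3] [596.  335.9] [24.6 22.3] [598.4 335.9  14.7]
[284.70708087 279.75838972] [284.77625975 252.35600749] [255.02910547 279.75513988] [314.38205968 279.7677486 ]
232  97  97  96  97  99  97  99  98  98  99  98  98  98  98  97  98  96  97  96  97  98  98  98  97  96
236  98  98  97  97  97  97  96  97  97  97  98  99  97  98  99  99 185 184 184  98  97  98  97  96  97
240  96  97  96  97  97  96  97  96  96  96  98  96  91  96  96  97 100 184 185  97  97  97  98  97  95
244  98  97  97  97  97  96  96  97  94  89  86  89  92  92  96  85  94  97  97  97  95  96  97  97  96
248  96  98 103 115 119  85  97  95  91  89  87  89  92  91  89  83  89  97  85 115 124 110  97  97  96
252 113 119 120 120 111  26  77  85  88  88  89  89 101  94  86  83  87  94  30  83 121 126 126 114 104
256 120 119 119 120  91  28  78  84 110 134  86  88 122 112  83  89  88  88  28  59 118 121 124 124 122
260 118 119 119 120  61  26  84  84  96 126 131 133 134 138 121 118 133  87  29  37 119 119 118 124 123
264 120 120 119 120  40  29 13
[... 205 characters left out ...]
 129 135 132 135 135 120 115 130 130 130 133 134  51  27  95 119 119 119 107
276 120 119 119  98  27  29 135 134 134 132  55  22  21  41 134 134 135 135  45  28  64 119 119 120 103
280 119 121 119  68  27  29 133 129 128 128  19  21  22  23 122 136 137 138  53  30  40 120 119 118  98
284 118 120 119  44  28  27 132 130 132 132  21  23  23  20 127 137 136 132  52  27  28 119 118 118  88
288 119 119 119  29  28  26 131 132 136 135 121  41  38 102 134 132 131 131  25  28  27 114 119 119  78
292 115 119 118  27  27  27 123 137 137 137 137 137 135 132 134 134 133 130  38  26  26  98 120 120  77
296  56  58  54  42  41  41  53  59  63  62  61  61  62  62  61  59  60  61  40  41  42  46  56  56  49
```

The bore shows at (282,281), so the pinion is upright and centred between the pads. Lift and hover over the wheel to remeasure the hub.

```bash
python3 -m creep '[{"hand":0,"tx":0,"ty":0,"tz":-0.05,"spin":0},{"hand":0,"tx":0,"ty":0,"tz":-0.05,"spin":0},{"hand":0,"tx":0,"ty":0,"tz":-0.05,"spin":0},{"hand":0,"tx":0.01,"ty":-0.05,"tz":-0.05,"spin":0},{"hand":0,"tx":0.01,"ty":-0.05,"tz":0,"spin":0}]'|sed -n '2,6p'
python3 -m creep '[{"hand":0,"tx":0.01,"ty":-0.05,"tz":0,"spin":0},{"hand":0,"tx":0.01,"ty":-0.05,"tz":0,"spin":0},{"hand":0,"tx":0.01,"ty":-0.05,"tz":0,"spin":0},{"hand":0,"tx":0.01,"ty":-0.05,"tz":0,"spin":0},{"hand":0,"tx":0.008,"ty":-0.05,"tz":0,"spin":0}]'|sed -n '2,6p'
python3 -m creep '[{"hand":0,"tx":0,"ty":0,"tz":0,"spin":0},{"hand":0,"tx":0,"ty":0,"tz":0,"spin":0},{"hand":0,"tx":0,"ty":0,"tz":0,"spin":0}]'|sed -n '2,6p'
python3 - <<'E'
from h import *
w=load('w15');g=w['color'].max(2)
def bore(W,x,y,z,r=14,th=70):
    g=W['color'].max(2)[y-r:y+r+1,x-r:x+r+1];n,l,s,c=cv2.connectedComponentsWithStats((g<th).astype(np.uint8))
    k=[i for i in range(1,n) if s[i,0]>0 and s[i,1]>0 and s[i,0]+s[i,2]<2*r+1 and s[i,1]+s[i,3]<2*r+1]
    for i in sorted(k,key=lambda i:-s[i,4])[:2]:
        u,v=c[i]+[x-r,y-r];print(s[i,4],(u.round(1),v.round(1)),onz(W,u,v,z).round(1))
print('pinion bore'); bore(w,282,281,18)
W=cap('wrist','w16')
b=blob(W,[0,110,30],[9,255,255],(220,120,350,255),18);print('wheel',b['px'],b['rect'],b['size'],b['circ'])
p=proj(W,[535.5,-13,22]).round().astype(int);print(p);bore(W,*p,22,r=9,th=110)
b=blob(W,[0,80,30],[25,255,255],(200,110,370,258),4);print('tile',b['rect'],b['size'],b['circ'])
print('pinion in hand'); z=get_obs()['tool_pos'][2]+4.1+18;p=proj(W,[get_obs()['tool_pos'][0],get_obs()['tool_pos'][1]-.5,z]).round().astype(int);print(p,z);bore(W,*p,z)
E
```

```text
tool_pos: [585.7, 243.2, 193.7]
tcp_rot: [3.139, 0.008, -3.14]
contact_force: [0.2, -0.9, -0.3]
grip_width: 21.8
finger_force: 30.0
tool_pos: [535.4, -8.4, 189.6]
tcp_rot: [-3.142, 0.0, 3.142]
contact_force: [0.8, -0.4, -0.5]
grip_width: 22.0
finger_force: 30.0
tool_pos: [536.1, -5.7, 189.5]
tcp_rot: [3.141, -0.0, -3.14]
contact_force: [-0.3, 1.1, -0.6]
grip_width: 21.8
finger_force: 30.0
pinion bore
215 (np.float64(282.2), np.float64(281.1)) [603.5 335.8  18. ]
wheel [267.4 169.3] [525.9 -22.6] [25.  49.7] [532.6 -14.8  24.9]
[276 182]
17 (np.float64(275.4), np.float64(181.9)) [535.2 -13.2  22. ]
tile [535.2 -12.5] [75.9 75.9] [535.  -12.1  52.5]
pinion in hand
[284 280] 211.56530712903046
225 (np.float64(282.4), np.float64(281.2)) [536.8  -6.8 211.6]
```

Wheel hub (535.2,-13.2); the pinion in hand is at TCP +(0.7,-1.1). So the target TCP is (534.5,-12.1), at z about 18.3.

```bash
python3 -m creep '[{"hand":0,"tx":0.0016,"ty":-0.0064,"tz":0.04,"spin":0},{"hand":0,"tx":0,"ty":0,"tz":0.05,"spin":0},{"hand":0,"tx":0,"ty":0,"tz":0.045,"spin":0},{"hand":0,"tx":0,"ty":0,"tz":0.025,"spin":0},{"hand":0,"tx":0,"ty":0,"tz":0,"spin":0}]'|sed -n '2,2p'
python3 -m creep '[{"hand":0,"tx":0,"ty":0,"tz":0,"spin":0},{"hand":0,"tx":0,"ty":0,"tz":0,"spin":0}]'|sed -n '1,6p'
```

```text
tool_pos: [533.1, -12.1, 27.8]
time: 27.72
tool_pos: [535.5, -13.2, 31.0]
tcp_rot: [-3.141, 0.003, -3.141]
contact_force: [0.6, 0.8, -0.3]
grip_width: 21.8
finger_force: 30.0
```

```bash
python3 -m creep '[{"hand":0,"tx":0,"ty":0,"tz":0,"spin":0},{"hand":0,"tx":0,"ty":0,"tz":0,"spin":0},{"hand":0,"tx":0,"ty":0,"tz":0,"spin":0},{"hand":0,"tx":0,"ty":0,"tz":0,"spin":0}]'|sed -n '2,3p'
python3 - <<'E'
from h import *
W=cap('wrist','w17');z=get_obs()['tool_pos'][2]+22.1
g=(W['color'].max(2)[267:296,268:297]<70).astype(np.uint8);n,l,s,c=cv2.connectedComponentsWithStats(g);i=1+s[1:,4].argmax();print(s[i],onz(W,*(c[i]+[268,267]),z))
E
```

```text
tool_pos: [534.4, -13.3, 29.6]
tcp_rot: [3.142, 0.0, 3.141]
[  6   6  18  17 223] [535.06558501 -14.36875863  51.66784486]
```

```bash
python3 -m creep '[{"hand":0,"tx":0,"ty":0.0012,"tz":0.006,"spin":0},{"hand":0,"tx":0,"ty":0,"tz":0.003,"spin":0},{"hand":0,"tx":0,"ty":0,"tz":0.002,"spin":0},{"hand":0,"tx":0,"ty":0,"tz":0,"spin":0},{"hand":0,"tx":0,"ty":0,"tz":0,"spin":0}]'|sed -n '2,4p'
python3 -m creep '[{"hand":0,"tx":0,"ty":0,"tz":0.0005,"spin":0},{"hand":0,"tx":0,"ty":0,"tz":0,"spin":0},{"hand":0,"tx":0,"ty":0,"tz":0,"spin":0}]'|sed -n '2,4p'
```

```text
tool_pos: [534.5, -12.1, 18.6]
tcp_rot: [3.142, 0.0, 3.141]
contact_force: [-0.0, -0.2, -0.7]
tool_pos: [534.4, -12.1, 18.1]
tcp_rot: [3.142, 0.0, 3.141]
contact_force: [0.5, -0.1, -0.7]
```

Seated. Release, lift straight up, and check numerically.

```bash
python3 -m creep '[{"hand":0.6,"tx":0,"ty":0,"tz":0,"spin":0},{"hand":0.6,"tx":0,"ty":0,"tz":0,"spin":0},{"hand":0.6,"tx":0,"ty":0,"tz":0,"spin":0},{"hand":0.6,"tx":0,"ty":0,"tz":-0.03,"spin":0},{"hand":0.6,"tx":0,"ty":0,"tz":-0.05,"spin":0}]'|sed -n '2,4p'
python3 -m creep '[{"hand":1,"tx":0,"ty":0,"tz":-0.05,"spin":0},{"hand":1,"tx":0,"ty":0,"tz":-0.05,"spin":0},{"hand":1,"tx":0,"ty":0,"tz":0,"spin":0},{"hand":1,"tx":0,"ty":0,"tz":0,"spin":0},{"hand":1,"tx":0,"ty":0,"tz":0,"spin":0}]'|sed -n '1,4p'
python3 - <<'E'
from h import *
W=cap('wrist','w18')
b=blob(W,[0,0,95],[180,35,255],(220,120,345,250),40);print('pinion',b['px'],b['rect'],b['size'],b['circ'])
b=blob(W,[0,110,30],[10,255,255],(220,120,350,255),18);print('wheel',b['px'],b['rect'],b['size'],b['circ'])
b=blob(W,[0,80,30],[25,255,255],(200,110,370,258),4);print('tile',b['rect'],b['size'],b['circ'])
hsv=cv2.cvtColor(np.ascontiguousarray(W['color']),cv2.COLOR_RGB2HSV)
p=proj(W,[535.2,-13.2,40]).round().astype(int);print(p)
g=(W['color'].max(2)[p[1]-8:p[1]+9,p[0]-8:p[0]+9]<90).astype(np.uint8);n,l,s,c=cv2.connectedComponentsWithStats(g)
for i in range(1,n): print('bore',s[i,4],onz(W,*(c[i]+p-8),40).round(1))
E
```

```text
tool_pos: [533.2, -11.9, 97.5]
tcp_rot: [3.141, -0.004, 3.141]
contact_force: [1.5, -0.2, 0.4]
time: 30.52
tool_pos: [533.5, -12.0, 196.4]
tcp_rot: [3.141, -0.003, 3.141]
contact_force: [1.0, 1.0, -0.1]
pinion [282.2 186.4] [533.9 -13.2] [25.  23.4] [533.9 -13.1  12.8]
wheel [281.7 180.8] [534.1 -13.7] [50.9 49.1] [534.  -13.6  25.7]
tile [535.1 -12.6] [76.2 75.8] [535.  -12.5  52.6]
[282 188]
bore 42 [535.  -13.1  40. ]
```

The pinion bore (535.0,-13.1) sits on the hub (535.2,-13.2), and the wheel is within about 1 mm of the tile centre. Handing in.

```bash
python3 -c "
from plant import close_job
print(close_job())"
```

```text
the job is handed in; nothing more can be done
None
```

The job is handed in: the wheel, key and barrel lie on their rests, each within about 1.5 mm of centre, and the pinion stands centred on the wheel's hub; it took about 31 s of the 96 s allowed.

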